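# Turn a tray of crowns over into its cover tray

### The arm

A 6-joint arm with a two-finger parallel gripper is mounted at the origin on a cart in front of the work surface, level with it; the furniture and walls round the work are solid. World frame = base frame: x ahead of the robot, y to its left, z up, the work surface at z = 0. Lengths are in m, angles in rad, forces in N, time in s.
With the tool pointing down it reaches from about 0.4 to 0.825 m from the base axis. Payload 7 kg.
Tool frame: the origin (TCP) lies on the centre line of the jaws, within the pads' length; the fingertips stand tip_reach ahead of it and the grasp point (between the pads) is the TCP (tip_reach is the distance from the TCP to the fingertips, in m); z points along the fingers, y is the line along which they close (so a half turn about z gives the same grasp; the last joint's range is limited). The gripper opens to 88 mm and grips with 3 to 60 N. Pads are 19 mm wide; open, the fingers measure 130 mm over their backs; the gripper's body (78 mm by 193 mm) begins 47 mm behind the grasp point.
Start: joints at [1.528, 0.359, 0.012, 0, -1.224, -0.288], TCP at [0.219, 0.638, 0.246] pointing down, gripper open.
Joint ranges: [-3.07, 3.07], [-1.43, 2.12], [-1.02, 1.25], [-3.03, 1.67], [-3.05, -0], [-3.03, 3.03]. Speed limits (rad/s): [2.39, 2.39, 3.01, 3.14, 3.14, 3.14].

### API

Orientations are given as [roll, pitch, yaw] about the fixed x, y, z axes, in that order (R = Rz(yaw) Ry(pitch) Rx(roll)).
In Python, from station import get_state, grab_frame, calibration, job_done, find_in, mark_of, tip_reach gives the robot as it stands.
- The arm moves only by the shell command python3 -m handwheel 'ROWS' [OPENING] [FORCE]. ROWS is JSON, a list of rows, each an object with "delta_pos": the shift along the world's x, y, z in units of 30 mm (1.0 is 30 mm), a list of three; "dr": the turn, a rotation vector about the world's x, y, z in degrees, a list of three. In form: [{"delta_pos": [tx, ty, tz], "dr": [rx, ry, rz]}, ...]. A call has 1 to 10 rows; each row shifts and turns the commanded pose from where the row before left it; what a row does not reach is not made up. A row lasts 1/10 s, in which the tool goes at most 50 mm and 8.59 degrees, less where a joint would pass 70% of its speed; a pose out of reach is approached as far as the arm can. A call is refused whole if a number of a shift passes 1 or a number of a turn 8.59, either way. A call with a gripper value outside its range is refused whole. OPENING is the closure, from -1 (fully open) to 1 (shut), set as the call begins (- or left out, the last holds). The fingers move at their own pace and stop on an object; FORCE is the grip in N (left out, the last holds). Time passes only in rows, so rows that do not move let the fingers close. It gives the time, the measured TCP pose, the force, the opening and the grip force at its end, in the units of the state.
- get_state(): the state, without advancing time (a new reading comes with each control period).
- grab_frame(name): name is "scene" or "top" or "wrist"; returns the picture (384x512x3 uint8, red, green, blue); there is no depth.
- calibration(name): a dict with "fx", "fy", "cx", "cy" (pixels), "extrinsics" (4x4, takes a point from world to camera coordinates). Camera axes: x right, y down, z forward; pixel columns grow to the right and rows downward; lengths in m; the calibration is good to about 2 mm. A picture is of the moment at which its call begins: read the wrist's pose just before it. calibration takes no time and is no camera call; for the wrist camera it gives the pose at the moment of the call.
- job_done(): hands the job in; it is judged then, once.
Trained networks look in the newest picture that a camera, given by its name, has taken for a name from the list of things; names that differ only in an ending like _2 or _b are one class to them, and where a whole thing is asked for, a point or a joint stands for the part that bears it (a point fixed in the world has none). Each returns a list of dicts, best first, with "conf" (0 to 1); they miss things now and then, are a little off and sometimes report something else, mostly with a low value. They report only what shows in the picture. A call takes as long as a camera call.
- find_in(camera, query): "location" ([column, row] in pixels, amid what is visible of it).
- mark_of(camera, query): "location" ([column, row] in pixels: a listed point, or the origin of a listed thing).
The state is a dict: "t": time; "q": joint angles; "qd": joint speeds; "joint_efforts": joint torques, N m; "eef_pos": TCP position; "ee_rot": TCP orientation; "force": force on the tool from outside, world axes, zero at the start; "moment": the same for the moment, N m; "width": finger opening in m; "gripper_force": force on a finger pad.
Only numpy, scipy, OpenCV 4.12 (cv2) and the standard library are available. Lean on these libraries where they do the work, as an engineer would, in place of code of your own. Each camera call takes 0.05 s, during which the arm holds its last target. There are 200 camera calls.

### The job

The crowns have to be turned over out of their work tray. Put the empty cover tray that fits (the one with four ears) mouth down on the work tray in the turnover stand, slide it back so that its ears go fully home under the four hooks, then swing the crank right over to its far stop so that the crowns lie in the cover tray. Leave the cradle turned over with the trays in it, and leave the other empty tray where it is.

Things in the scene. Friction and masses are not known exactly. Their poses are not given: they have to be found in the camera images.
- turner: Turnover stand of bare metal, fixed to the bench: base plate 150 x 170 mm, two uprights, a dark cradle between them. Origin: centre of the base's underside; x to the stand's rear (roughly away from the robot), y to its left, z up. Pivot along y, 90 mm up. In the cradle stands an open steel work tray, 80 x 80 x 18 mm, walls 3 mm, rim 90 mm up, holding three loose crowns, all below the rim.
- home (a point): Point of the stand (x 0, y 0, 90 mm up, stand's axes): centre of the work tray's rim. The cover tray is home when its mouth is centred here, from 0 to 2 mm in x and within 4 mm in y, its rear side against the cradle's rear wall (x 42 mm, up to 9 mm above this point), its ears under the hooks.
- set_down (a point): Point of the stand 22 mm in front (-x) of home, same height. With its mouth centred here (5 mm to spare each way in x and y) and square to the stand, the cover tray's ears pass down between the hooks on to the rim's level; then slide it +x 22 to 24 mm, with hardly any downward push, to the rear wall. Hooks: x = -25 and +25 mm from home, 18 mm long, lips 8 to 13 mm above home, inner edges y = +-46 mm.
- cradle (a joint): Angle of the cradle with its crank, rad: 0 at the start (work tray upright, crank level to the stand's front, -x), pi when turned right over (crank level to the rear); stops at both ends. It grows as the crank goes up from the front, over the top and down to the rear. Stays where it is left: friction about 0.4 N m, some 5 N at the pin.
- crank_grip (a point): Middle of the crank's black pin: round, 12 mm thick, 44 mm long along the stand's y, on a steel arm with the pin 75 mm from the pivot and 115 mm left (+y) of the stand's centre. At joint 0 it lies at x = -75 mm of the stand, 90 mm up. It is fixed to the arm but turns between gripping fingers. The point turns with the cradle.
- eared_tray_rib (a point): The fitting cover tray: steel, 80 x 80 x 13 mm, mouth down, empty, mass about 0.14 kg; four flat ears 4 mm thick at its mouth on the +-y sides (108 mm over all) at x = +-25 mm, each 16 mm long. On its back a rib: 12 mm thick (x), 50 long (y), 36 high. The point is the rib's centre, 31 mm above the mouth; z points out of the rib. A half turn about z is as good.
- plain_tray_rib (a point): The other empty tray, too large and without ears: 120 x 100 mm, 13 mm deep, steel, mouth down, with the same rib; the point is the centre of its rib, 31 mm above the bench. Not needed; leave it.
- crown_1_mid (a point): Loose white ceramic crown, 17 mm across, 11 mm high; the point is its centre. Starts in the work tray.
- crown_2_mid (a point): Loose white ceramic crown, 17 mm across, 11 mm high; the point is its centre. Starts in the work tray.
- crown_3_mid (a point): Loose white ceramic crown, 17 mm across, 11 mm high; the point is its centre. Starts in the work tray.

How it is judged:
On the way:
1. the eared tray sits mouth down on the work tray, its ears under the hooks, before the cradle is turned (x of eared_tray_rib in the frame of turner between -0.008 and 0.01 m and y of eared_tray_rib in the frame of turner between -0.01 and 0.01 m and z of eared_tray_rib in the frame of turner between 0.11 and 0.129 m and angle between eared_tray_rib's own z axis and vertical below 0.12 rad and value of joint cradle below 0.12 rad), for 0.2 s.
At the end, for the whole second after the job is handed in: The cradle is turned over to within 10 degrees of its far stop and at rest; the eared tray is still in it (within 15 mm of the stand's centre sideways and fore and aft), rib down and within 10 degrees of level, and all three crowns lie inside it (value of joint cradle above 2.97 rad and angle between eared_tray_rib's own z axis and vertical above 2.95 rad and x of eared_tray_rib in the frame of turner between -0.015 and 0.015 m and y of eared_tray_rib in the frame of turner between -0.015 and 0.015 m and z of crown_1_mid in the frame of eared_tray_rib between -0.035 and -0.018 m and x of crown_1_mid in the frame of eared_tray_rib between -0.04 and 0.04 m and y of crown_1_mid in the frame of eared_tray_rib between -0.04 and 0.04 m and z of crown_2_mid in the frame of eared_tray_rib between -0.035 and -0.018 m and x of crown_2_mid in the frame of eared_tray_rib between -0.04 and 0.04 m and y of crown_2_mid in the frame of eared_tray_rib between -0.04 and 0.04 m and z of crown_3_mid in the frame of eared_tray_rib between -0.035 and -0.018 m and x of crown_3_mid in the frame of eared_tray_rib between -0.04 and 0.04 m and y of crown_3_mid in the frame of eared_tray_rib between -0.04 and 0.04 m and velocity of joint cradle below 0.05 rad/s); the robot touches nothing.
It fails at once if the other empty tray is moved by more than 30 mm (distance of plain_tray_rib from where it was at the start of the episode above 0.03 m).
It also fails if it takes over 64 s, if anything falls off the work surface, if the arm or the gripper's body presses on something with over 40 N, if the wrist force passes 120 N, or if a joint passes its speed limit or range.

## Working session

There is one attempt and no reset: what is moved stays moved. The work goes in short steps, Python scripts to look and compute and a shell command to move; the robot and the scene stay as the last step left them, time stands still between calls to the robot, and variables do not carry over. Pictures are saved under pics/ and viewed, at most 10 in all, crops included, and the job is handed in when it is done.

```bash
mkdir -p pics
cat > h.py <<'E'
import numpy as np, cv2
from station import *
def proj(c,P):
    p=c['extrinsics']@np.r_[P,1]; return np.array([c['fx']*p[0]/p[2]+c['cx'],c['fy']*p[1]/p[2]+c['cy']])
def ray(c,uv):
    E=np.array(c['extrinsics']);R=E[:3,:3];o=-R.T@E[:3,3]
    d=R.T@np.array([(uv[0]-c['cx'])/c['fx'],(uv[1]-c['cy'])/c['fy'],1]);return o,d
def onz(c,uv,z):
    o,d=ray(c,uv);return o+d*(z-o[2])/d[2]
def snap(n,f=None):
    c=calibration(n);im=grab_frame(n)
    if f: cv2.imwrite('pics/'+f,im[:,:,::-1])
    return c,im
E
python3 - <<'E'
from h import *
print(tip_reach() if callable(tip_reach) else tip_reach, get_state())
ims=[]
Z={'turner':0,'home':.09,'set_down':.09,'crank_grip':.09,'eared_tray_rib':.031,'plain_tray_rib':.031}
for n in('top','scene'):
    c,im=snap(n,n+'.png'); c={k:np.array(v) for k,v in c.items()}
    print(n,ray(c,(256,192))[0].round(3))
    for k,z in Z.items():
        for r in mark_of(n,k)[:2]: print(k,np.round(r['location'],1),round(r['conf'],2),onz(c,r['location'],z).round(4))
E
```

```text
0.019 {'t': 0.0, 'q': array([ 1.52811574e+00,  3.59391964e-01,  1.10237425e-02, -3.67088584e-04,
       -1.22409380e+00, -2.88095061e-01]), 'qd': array([ 3.25624677e-04, -5.00762832e-04,  6.55094263e-06,  8.04387399e-04,
        3.54317701e-04,  2.81492885e-04]), 'joint_efforts': array([ 9.17509860e-04, -5.82721531e+01,  2.93050039e+01,  6.99746042e+00,
        6.99714728e-03, -1.45507329e-04]), 'eef_pos': array([0.2190953 , 0.63794841, 0.24460104]), 'ee_rot': array([ 3.13989755e+00, -1.42455177e-04, -3.30900550e-01]), 'force': array([ 0.24617869,  0.51989279, -0.76277647]), 'moment': array([ 0.00415939,  0.01901051, -0.03357174]), 'gripper_force': 0.0, 'width': 0.08760303855741784}
top [0.375 0.076 1.08 ]
turner [253.1 188.6] 0.64 [0.5436 0.0655 0.    ]
set_down [257.5 191.9] 0.89 [0.5213 0.0551 0.09  ]
crank_grip [214.3 221. ] 0.64 [0.446  0.1619 0.09  ]
plain_tray_rib [136.6 200.9] 0.72 [0.5001 0.3754 0.031 ]
scene [ 0.072 -0.307  0.819]
turner [248.8 215.8] 0.71 [0.5324 0.0681 0.    ]
home [253.1 192.3] 0.85 [0.5398 0.0597 0.09  ]
set_down [242.2 197.5] 0.9 [0.5129 0.0701 0.09  ]
crank_grip [189. 201.] 0.8 [0.4328 0.1589 0.09  ]
crank_grip [250.7 191.9] 0.65 [0.5374 0.0648 0.09  ]
eared_tray_rib [348.8 297.5] 0.73 [ 0.4764 -0.2349  0.031 ]
plain_tray_rib [149.  159.5] 0.66 [0.4999 0.3761 0.031 ]
```

```bash
python3 -c "
import cv2
a=cv2.imread('pics/top.png');b=cv2.imread('pics/scene.png')
cv2.imwrite('pics/both.png',cv2.resize(cv2.vconcat([a,b]),(400,600)) if 0 else cv2.resize(cv2.hconcat([a,b]),(800,300)))"
```

```text
(no output)
```

View pics/top.png

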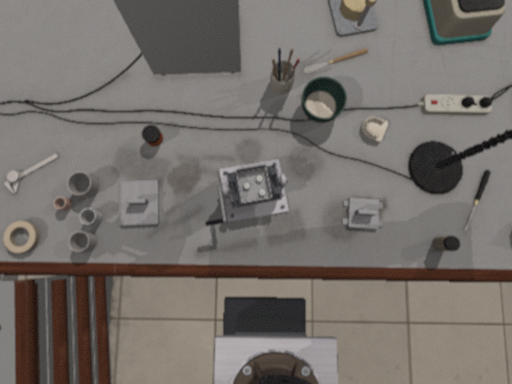

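View pics/scene.png

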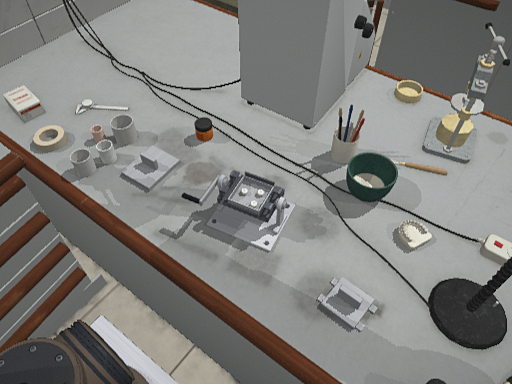

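The top view shows the stand at about (253,190), its black pin at (214,221), the eared tray at (363,213) and the plain tray at (139,203). The scene view agrees. Next I move over the stand and take a closer look with the wrist camera.

```bash
R='{"delta_pos":[0.5,-0.93,0.15],"dr":[0,0,-3.5]}'; python3 -m handwheel '[{"delta_pos":[0.5,-0.93,0.15],"dr":[0,0,-3.5]},{"delta_pos":[0.5,-0.93,0.15],"dr":[0,0,-3.5]},{"delta_pos":[0.5,-0.93,0.15],"dr":[0,0,-3.5]},{"delta_pos":[0.5,-0.93,0.15],"dr":[0,0,-3.5]},{"delta_pos":[0.5,-0.93,0.15],"dr":[0,0,-3.5]},{"delta_pos":[0.5,-0.93,0.15],"dr":[0,0,-3.5]},{"delta_pos":[0.5,-0.93,0.15],"dr":[0,0,-3.5]},{"delta_pos":[0.5,-0.93,0.15],"dr":[0,0,-3.5]},{"delta_pos":[0.5,-0.93,0.15],"dr":[0,0,-3.5]},{"delta_pos":[0.5,-0.93,0.15],"dr":[0,0,-3.5]}]'
python3 -m handwheel '[{"delta_pos":[0.5,-0.93,0.15],"dr":[0,0,-3.5]},{"delta_pos":[0.5,-0.93,0.15],"dr":[0,0,-3.5]},{"delta_pos":[0.5,-0.93,0.15],"dr":[0,0,-3.5]},{"delta_pos":[0.5,-0.93,0.15],"dr":[0,0,-3.5]},{"delta_pos":[0.5,-0.93,0.15],"dr":[0,0,-3.5]},{"delta_pos":[0.5,-0.93,0.15],"dr":[0,0,-3.5]},{"delta_pos":[0.5,-0.93,0.15],"dr":[0,0,-3.5]},{"delta_pos":[0.5,-0.93,0.15],"dr":[0,0,-3.5]},{"delta_pos":[0.5,-0.93,0.15],"dr":[0,0,-3.5]},{"delta_pos":[0.5,-0.93,0.15],"dr":[0,0,-3.5]}]'
python3 - <<'E'
from h import *
s=get_state();print(s['q'].round(2),s['ee_rot'].round(3))
c,im=snap('wrist','w1.png');print(ray(c,(256,192)),c['fx'])
for k,z in {'turner':0,'home':.09,'set_down':.09,'crank_grip':.09}.items():
    for r in mark_of('wrist',k)[:2]: print(k,np.round(r['location'],1),round(r['conf'],2),onz(c,r['location'],z).round(4))
E
```

```text
t: 1.7
eef_pos: [0.3697, 0.3582, 0.291]
ee_rot: [-3.141, 0.0, -0.944]
force: [0.6, 0.9, 0.1]
width: 0.0876
gripper_force: 0.0
t: 2.7
eef_pos: [0.5197, 0.0791, 0.336]
ee_rot: [-3.141, 0.0, -1.555]
force: [-0.0, 1.1, -0.4]
width: 0.0875
gripper_force: 0.0
[ 0.52  0.06 -0.16  0.   -1.34 -0.51] [-3.141  0.    -1.555]
(array([0.52057091, 0.01179774, 0.47509372]), array([-0.02250772,  0.25835226, -0.96599455])) 304.5143026890044
home [223.3 141.5] 0.52 [0.554  0.0499 0.09  ]
```

View pics/w1.png

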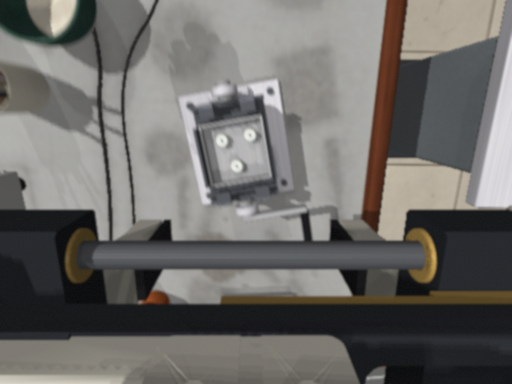

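The wrist view shows the stand, with the tray centred at about (235,147) and the base corners near (180,97), (280,80) and (292,190). The pin end is at (305,225). I'll enlarge it to get the yaw and centre.

```bash
python3 -c "
import cv2
a=cv2.imread('pics/w1.png')[70:220,170:320];cv2.imwrite('pics/w1c.png',cv2.resize(a,(600,600),interpolation=2))"
```

```text
(no output)
```

View pics/w1c.png

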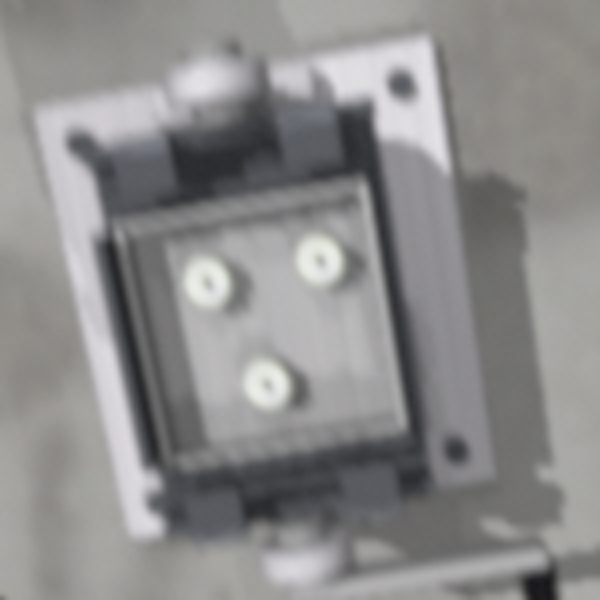

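Run:
```python
from h import *
from scipy.optimize import least_squares
c=calibration('wrist')
f=lambda p:np.array(p)/4+[170,70]
rim={(40,-40):(113,228),(-40,-40):(362,180),(-40,40):(410,432),(40,40):(170,468)}
base={(75,-85):(38,108),(-75,-85):(437,35),(-75,85):(493,480),(75,85):(130,540)}
def T(v,P):
    a=v[2];return np.array([v[0]+np.cos(a)*P[0]-np.sin(a)*P[1],v[1]+np.sin(a)*P[0]+np.cos(a)*P[1],P[2]])
def res(v,sets):
    return np.concatenate([proj(c,T(v,(k[0]/1e3,k[1]/1e3,z)))-f(p) for S,z in sets for k,p in S.items()])
for sets in([(rim,.09)],[(base,.008)],[(rim,.09),(base,.008)]):
    r=least_squares(res,[.54,.06,.15],args=(sets,));print(r.x.round(4),np.degrees(r.x[2]).round(2),r.fun.round(1))
v=r.x
# crank check with scene/top
for n,uv in(('top',(214.3,221)),('scene',(189,201))):
    cc=calibration(n);print(n,proj(cc,T(v,(-.075,.115,.09))),uv, proj(cc,T(v,(0,0,.09))))
```

```text
[0.5373 0.0647 0.2029] 11.63 [-0.3 -0.2  1.1 -0.4 -0.1 -0.7 -0.7  1.4]
[0.5367 0.0646 0.1826] 10.46 [-1.2 -0.7  0.4 -0.2  1.4  0.7 -0.6  0.5]
[0.537  0.0646 0.1879] 10.77 [ 0.2 -0.8  1.8 -0.  -0.3 -0.2 -1.   1.  -1.7 -0.3 -0.2 -0.4  1.5  0.5
 -0.5  0.8]
top [213.54233804 222.64903583] (214.3, 221) [253.81358741 185.69433849]
scene [190.22246195 197.46454152] (189, 201) [250.64413158 192.03308634]
```

```bash
python3 -m handwheel '[{"delta_pos":[-0.14,-1,-0.2],"dr":[0,0,0]},{"delta_pos":[-0.14,-1,-0.2],"dr":[0,0,0]},{"delta_pos":[-0.14,-1,-0.2],"dr":[0,0,0]},{"delta_pos":[-0.14,-1,-0.2],"dr":[0,0,0]},{"delta_pos":[-0.14,-1,-0.2],"dr":[0,0,0]},{"delta_pos":[-0.14,-1,-0.2],"dr":[0,0,0]},{"delta_pos":[-0.14,-1,-0.2],"dr":[0,0,0]},{"delta_pos":[-0.14,-1,-0.2],"dr":[0,0,0]},{"delta_pos":[-0.14,-1,-0.2],"dr":[0,0,0]},{"delta_pos":[-0.14,-1,-0.2],"dr":[0,0,0]}]'
python3 - <<'E'
from h import *
c,im=snap('wrist')
np.save('w2.npy',np.array([c],dtype=object),allow_pickle=True)
for r in mark_of('wrist','eared_tray_rib')[:2]: print(np.round(r['location'],1),round(r['conf'],2),onz(c,r['location'],.031).round(4))
print(onz(c,(256,100),.031))
cv2.imwrite('pics/w2.png',cv2.resize(im[0:240,140:390][:,:,::-1],(750,720))[:600])
E
```

```text
t: 3.95
eef_pos: [0.4771, -0.2196, 0.2754]
ee_rot: [-3.141, 0.0, -1.55]
force: [0.4, 0.6, -0.0]
width: 0.0876
gripper_force: 0.0
[251.9 153.6] 0.8 [ 0.4753 -0.2345  0.031 ]
[ 0.47181608 -0.29954844  0.031     ]
```

View pics/w2.png

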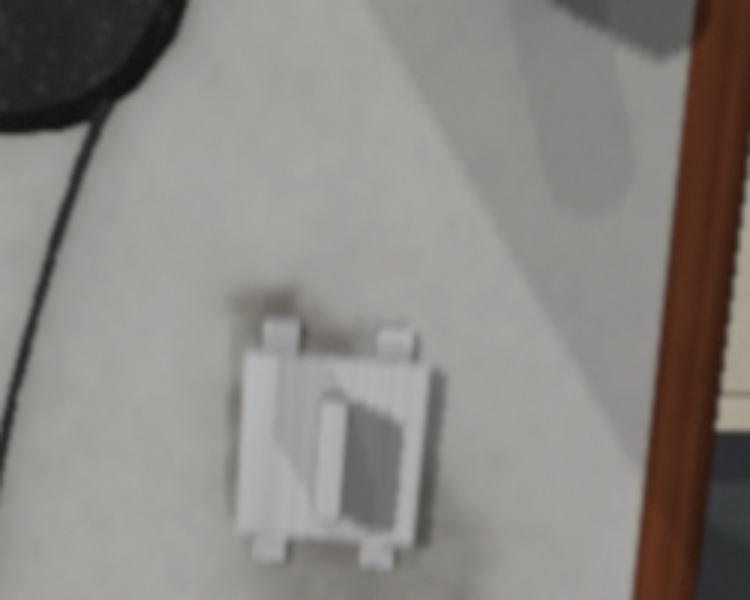

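Run:
```python
from h import *
from scipy.optimize import least_squares
c=np.load('w2.npy',allow_pickle=True)[0]
f=lambda p:np.array(p)/3+[140,0]
S=[({(40,-40):(245,350),(-40,-40):(432,366),(-40,40):(414,548),(40,40):(238,533)},.013),({(6,-25):(322,394),(-6,-25):(349,397),(-6,25):(341,522),(6,25):(316,520)},.049)]
def T(v,P):
    a=v[2];return np.array([v[0]+np.cos(a)*P[0]-np.sin(a)*P[1],v[1]+np.sin(a)*P[0]+np.cos(a)*P[1],P[2]])
res=lambda v,S:np.concatenate([proj(c,T(v,(k[0]/1e3,k[1]/1e3,z)))-f(p) for D,z in S for k,p in D.items()])
for s in(S[:1],S[1:],S):
    r=least_squares(res,[.475,-.235,0],args=(s,));print(r.x.round(4),np.degrees(r.x[2]).round(2),r.fun.round(1))
print(get_state()['eef_pos'],np.degrees(get_state()['ee_rot']))
```

```text
[ 0.4768 -0.2361 -0.0559] -3.2 [ 0.4  0.3  0.1 -0.1 -0.1 -0.4 -0.4  0.2]
[ 0.477  -0.2376 -0.0366] -2.1 [-0.5  0.4  0.6 -0.   0.7 -0.3 -0.8 -0.1]
[ 0.4769 -0.2369 -0.0521] -2.98 [ 0.2 -0.2 -0.1 -0.9  0.  -1.1 -0.4 -0.3 -0.1  0.9  1.   0.6  0.4  0.3
 -1.   0.3]
[ 0.47637532 -0.22080358  0.27447732] [ 1.79891248e+02  1.18865373e-02 -8.89905496e+01]
```

```bash
python3 -m handwheel '[{"delta_pos":[0,-0.13,-0.9],"dr":[0,0,-1]},{"delta_pos":[0,-0.13,-0.9],"dr":[0,0,-1]},{"delta_pos":[0,-0.13,-0.9],"dr":[0,0,-1]},{"delta_pos":[0,-0.14,-0.9],"dr":[0,0,-1]},{"delta_pos":[0,0,-0.9],"dr":[0,0,0]},{"delta_pos":[0,0,-0.9],"dr":[0,0,0]},{"delta_pos":[0,0,-0.9],"dr":[0,0,0]},{"delta_pos":[0,0,-0.8],"dr":[0,0,0]},{"delta_pos":[0,0,-0.5],"dr":[0,0,0]},{"delta_pos":[0,0,-0.3],"dr":[0,0,0]}]'
python3 -m handwheel '[{"delta_pos":[0,0,0],"dr":[0,0,0]},{"delta_pos":[0,0,0],"dr":[0,0,0]},{"delta_pos":[0,0,0],"dr":[0,0,0]},{"delta_pos":[0,0,0],"dr":[0,0,0]},{"delta_pos":[0,0,0],"dr":[0,0,0]},{"delta_pos":[0,0,0],"dr":[0,0,0]},{"delta_pos":[0,0,0],"dr":[0,0,0]},{"delta_pos":[0,0,0],"dr":[0,0,0]}]' 1 40
```

```text
t: 5.05
eef_pos: [0.4771, -0.2342, 0.0374]
ee_rot: [3.14, 0.0, -1.62]
force: [1.0, -0.2, 0.0]
width: 0.0878
gripper_force: 0.0
t: 5.85
eef_pos: [0.4773, -0.2356, 0.0386]
ee_rot: [-3.141, -0.0, -1.622]
force: [0.0, 0.2, -0.5]
width: 0.0294
gripper_force: 0.0
```

```bash
python3 -m handwheel '[{"delta_pos":[0,0,0],"dr":[0,0,0]},{"delta_pos":[0,0,0],"dr":[0,0,0]},{"delta_pos":[0,0,0],"dr":[0,0,0]},{"delta_pos":[0,0,0],"dr":[0,0,0]},{"delta_pos":[0,0,0],"dr":[0,0,0]}]'
python3 -m handwheel '[{"delta_pos":[0,0,0.3],"dr":[0,0,0]},{"delta_pos":[0,0,0.7],"dr":[0,0,0]},{"delta_pos":[0,0,1],"dr":[0,0,0]},{"delta_pos":[0,0,1],"dr":[0,0,0]},{"delta_pos":[0,0,1],"dr":[0,0,0]},{"delta_pos":[0,0,1],"dr":[0,0,0]},{"delta_pos":[0,0,1],"dr":[0,0,0]}]'
```

```text
t: 6.35
eef_pos: [0.4773, -0.2355, 0.0386]
ee_rot: [-3.142, -0.0, -1.622]
force: [0.1, 0.0, -0.5]
width: 0.012
gripper_force: 40.0
t: 7.05
eef_pos: [0.4767, -0.2354, 0.2204]
ee_rot: [-3.141, 0.0, -1.622]
force: [0.2, -0.1, -1.4]
width: 0.0116
gripper_force: 40.0
```

```bash
python3 -m handwheel '[{"delta_pos":[0.13,0.98,0],"dr":[0,0,1.4]},{"delta_pos":[0.13,0.98,0],"dr":[0,0,1.4]},{"delta_pos":[0.13,0.98,0],"dr":[0,0,1.4]},{"delta_pos":[0.13,0.98,0],"dr":[0,0,1.4]},{"delta_pos":[0.13,0.98,0],"dr":[0,0,1.4]},{"delta_pos":[0.13,0.98,0],"dr":[0,0,1.4]},{"delta_pos":[0.13,0.98,0],"dr":[0,0,1.4]},{"delta_pos":[0.13,0.98,0],"dr":[0,0,1.3]},{"delta_pos":[0.13,0.98,0],"dr":[0,0,1.3]},{"delta_pos":[0.13,0.98,0],"dr":[0,0,1.3]}]'
python3 -m handwheel '[{"delta_pos":[0,0,-0.6],"dr":[0,0,0]},{"delta_pos":[0,0,-0.6],"dr":[0,0,0]},{"delta_pos":[0,0,0],"dr":[0,0,0]},{"delta_pos":[0,0,0],"dr":[0,0,0]}]'
python3 - <<'E'
from h import *
s=get_state();print(s['eef_pos'].round(4),np.degrees(s['ee_rot']).round(2))
c,im=snap('wrist','w3full.png')
np.save('w3.npy',np.array([c],dtype=object),allow_pickle=True)
print(proj(c,(.537,.0646,.09)))
cv2.imwrite('pics/w3.png',cv2.resize(im[0:300,100:420][:,:,::-1],(640,600),interpolation=2))
E
```

```text
t: 8.05
eef_pos: [0.5158, 0.0596, 0.2191]
ee_rot: [-3.142, 0.0, -1.382]
force: [0.4, -0.5, -0.5]
width: 0.0122
gripper_force: 40.0
t: 8.45
eef_pos: [0.5161, 0.0583, 0.1831]
ee_rot: [3.141, -0.0, -1.383]
force: [-0.7, 0.4, -0.6]
width: 0.0117
gripper_force: 40.0
[0.5161 0.0583 0.1831] [ 1.7997e+02 -2.0000e-02 -7.9250e+01]
[222.86106251 201.11407183]
```

View pics/w3.png

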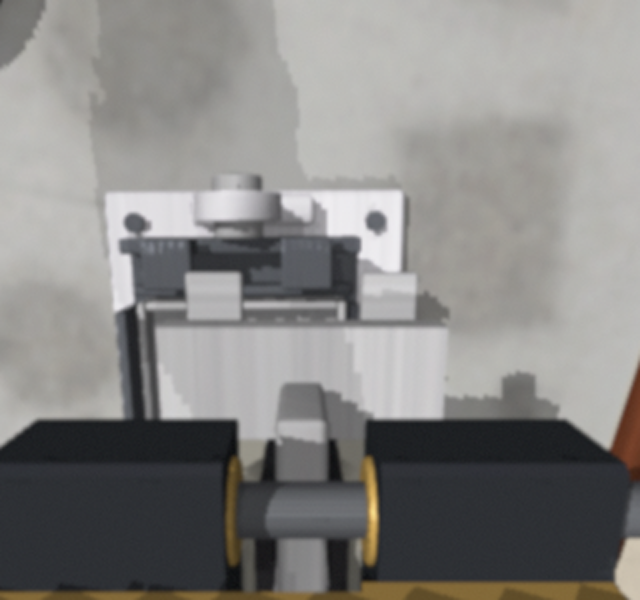

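Run:
```python
from h import *
from scipy.optimize import least_squares
c=np.load('w3.npy',allow_pickle=True)[0]
f=lambda p:np.array(p)/2+[100,0]
m=.183-.038
def T(v,P):
    a=v[2];return np.array([v[0]+np.cos(a)*P[0]-np.sin(a)*P[1],v[1]+np.sin(a)*P[0]+np.cos(a)*P[1],P[2]])
res=lambda v,S:np.concatenate([proj(c,T(v,np.array(k)/1e3))-f(p) for k,p in S])
stand=[((75,-85,8),(106,193)),((-75,-85,8),(404,191)),((40,-40,90),(140,303)),((-40,-40,90),(345,302))]
tray=[((33,-54,m*1e3+4),(187,272)),((17,-54,m*1e3+4),(241,271)),((-17,-54,m*1e3+4),(362,273)),((-33,-54,m*1e3+4),(414,273)),((40,-40,m*1e3+13),(158,326)),((-40,-40,m*1e3+13),(448,325))]
V=[]
for S in(stand,tray):
    r=least_squares(res,[.53,.06,.19],args=(S,));V.append(r.x);print(r.x.round(4),np.degrees(r.x[2]).round(2),r.fun.round(1))
V.append([.537,.0646,.188])
for i in(0,2):
    a=V[i][2];d=V[1][:2]-V[i][:2];print('rel',np.array([[np.cos(a),np.sin(a)],[-np.sin(a),np.cos(a)]])@d)
s=V[0]
print('hooks x',[proj(c,T(s,(x,-50,.103) if 0 else (x/1e3,-.046,.103)))*2-[200,0] for x in(34,16,-16,-34)])
```

```text
[0.5369 0.0654 0.1942] 11.12 [-1.5 -0.6  1.5 -0.6 -1.2  0.7  1.2  0.5]
[0.5156 0.0586 0.1883] 10.79 [-1.4 -0.   0.1  0.5  0.1 -0.6  2.6 -0.6 -1.6  0.3  0.3  0.7]
rel [-0.02223357 -0.00249029]
rel [-0.02212266 -0.00185473]
hooks x [array([143.7998191 , 292.28681918]), array([194.00272594, 291.96103975]), array([283.2726949 , 291.38174423]), array([333.49850668, 291.05581617])]
```

```bash
python3 -m handwheel '[{"delta_pos":[0,0.07,-0.3],"dr":[0,0,0]},{"delta_pos":[0,0,-0.4],"dr":[0,0,0]},{"delta_pos":[0,0,-0.4],"dr":[0,0,0]},{"delta_pos":[0,0,-0.3],"dr":[0,0,0]},{"delta_pos":[0,0,-0.2],"dr":[0,0,0]},{"delta_pos":[0,0,-0.05],"dr":[0,0,0]},{"delta_pos":[0,0,-0.05],"dr":[0,0,0]},{"delta_pos":[0,0,0],"dr":[0,0,0]}]'; python3 -m handwheel '[{"delta_pos":[0,0,-0.05],"dr":[0,0,0]},{"delta_pos":[0,0,0],"dr":[0,0,0]}]'
```

```text
t: 9.3
eef_pos: [0.5164, 0.0606, 0.1316]
ee_rot: [-3.141, -0.0, -1.383]
force: [-0.6, 0.3, -0.9]
width: 0.0117
gripper_force: 40.0
t: 9.5
eef_pos: [0.5163, 0.0606, 0.1302]
ee_rot: [-3.141, 0.0, -1.383]
force: [-0.4, -0.6, -0.9]
width: 0.0116
gripper_force: 40.0
```

```bash
for i in 1 2; do python3 -m handwheel '[{"delta_pos":[0,0,-0.03],"dr":[0,0,0]},{"delta_pos":[0,0,0],"dr":[0,0,0]}]' | grep -E "eef|force: \["; done
```

```text
eef_pos: [0.5162, 0.0606, 0.1292]
force: [-0.5, -0.7, -1.4]
eef_pos: [0.5164, 0.0606, 0.1285]
force: [-0.5, 0.4, 2.8]
```

```bash
python3 -m handwheel '[{"delta_pos":[0,0,0.02],"dr":[0,0,0]},{"delta_pos":[0.13,0.025,0],"dr":[0,0,0]},{"delta_pos":[0.13,0.025,0],"dr":[0,0,0]},{"delta_pos":[0.13,0.025,0],"dr":[0,0,0]},{"delta_pos":[0.13,0.025,0],"dr":[0,0,0]},{"delta_pos":[0.1,0.019,0],"dr":[0,0,0]},{"delta_pos":[0,0,0],"dr":[0,0,0]}]'; for i in 1 2; do python3 -m handwheel '[{"delta_pos":[0.04,0.008,0],"dr":[0,0,0]},{"delta_pos":[0,0,0],"dr":[0,0,0]}]' | grep -E "eef|force: \["; done
```

```text
t: 10.6
eef_pos: [0.5353, 0.0642, 0.1287]
ee_rot: [3.142, -0.0, -1.383]
force: [-1.2, -0.6, -1.3]
width: 0.0121
gripper_force: 40.0
eef_pos: [0.5361, 0.0644, 0.1288]
force: [-0.3, 0.2, -1.5]
eef_pos: [0.5374, 0.0647, 0.1289]
force: [0.4, 0.3, -2.1]
```

```bash
for i in 1 2; do python3 -m handwheel '[{"delta_pos":[0.035,0.006,0],"dr":[0,0,0]},{"delta_pos":[0,0,0],"dr":[0,0,0]}]' | grep -E "eef|force: \["; done
python3 - <<'E'
from h import *
c,im=snap('wrist')
for n in('top','scene','wrist'):
    if n!='wrist': c,_=snap(n)
    for r in mark_of(n,'eared_tray_rib')[:1]: print(n,round(r['conf'],2),onz(c,r['location'],.121).round(4))
cv2.imwrite('pics/w4.png',cv2.resize(im[60:260,130:400][:,:,::-1],(800,592),interpolation=2))
E
```

```text
eef_pos: [0.5384, 0.0648, 0.1289]
force: [-0.7, 0.4, -1.5]
eef_pos: [0.5395, 0.065, 0.1289]
force: [-0.0, -0.3, -0.7]
top 0.54 [0.5502 0.0621 0.121 ]
scene 0.83 [0.5381 0.0643 0.121 ]
wrist 0.95 [ 0.4136 -0.0299  0.121 ]
```

View pics/w4.png

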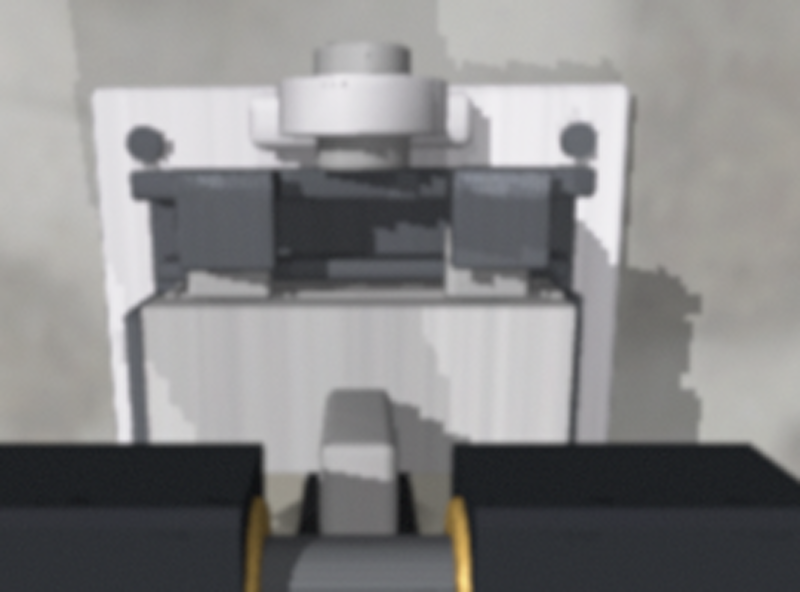

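The ears (187–270 and 445–527) lie under the hooks (178–272 and 452–548), with the tray about a millimetre short of the rear wall. I'll creep on until it touches.

```bash
for i in 1 2; do python3 -m handwheel '[{"delta_pos":[0.03,0.006,0],"dr":[0,0,0]},{"delta_pos":[0,0,0],"dr":[0,0,0]}]' | grep -E "eef|force: \["; done
```

```text
eef_pos: [0.5399, 0.065, 0.1287]
force: [-0.8, -0.8, -1.9]
eef_pos: [0.5402, 0.0649, 0.1286]
force: [-5.5, -1.5, 2.5]
```

```bash
python3 -m handwheel '[{"delta_pos":[-0.01,0,0.01],"dr":[0,0,0]},{"delta_pos":[0,0,0],"dr":[0,0,0]},{"delta_pos":[0,0,0],"dr":[0,0,0]},{"delta_pos":[0,0,0],"dr":[0,0,0]},{"delta_pos":[0,0,0],"dr":[0,0,0]}]' 0.1
python3 -m handwheel '[{"delta_pos":[0,0,0.3],"dr":[0,0,0]},{"delta_pos":[0,0,0.7],"dr":[0,0,0]},{"delta_pos":[0,0,0.8],"dr":[0,0,0]},{"delta_pos":[-0.6,0.65,0.7],"dr":[0,0,0]},{"delta_pos":[-0.6,0.65,0],"dr":[0,0,0]},{"delta_pos":[-0.6,0.65,0],"dr":[0,0,0]},{"delta_pos":[-0.6,0.65,0],"dr":[0,0,0]},{"delta_pos":[-0.6,0.65,0],"dr":[0,0,0]},{"delta_pos":[0,0,0],"dr":[0,0,0]}]'
python3 - <<'E'
from h import *
s=get_state();print(s['eef_pos'].round(4),np.degrees(s['ee_rot']).round(2))
c,im=snap('wrist')
for r in mark_of('wrist','crank_grip')[:2]: print('w',np.round(r['location']),round(r['conf'],2),onz(c,r['location'],.09).round(4))
cc,_=snap('scene')
for k,z in(('crank_grip',.09),('eared_tray_rib',.121)):
    for r in mark_of('scene',k)[:1]: print(k,round(r['conf'],2),onz(cc,r['location'],z).round(4))
print(proj(c,(.4418,.1637,.09)),proj(c,(.4418,.1637,.096)))
cv2.imwrite('pics/w5.png',im[:,:,::-1])
E
```

```text
t: 12.6
eef_pos: [0.541, 0.0654, 0.1292]
ee_rot: [-3.141, 0.0, -1.383]
force: [0.3, 0.3, 0.2]
width: 0.0385
gripper_force: 0.0
t: 13.5
eef_pos: [0.4496, 0.1644, 0.2052]
ee_rot: [-3.14, 0.001, -1.381]
force: [1.4, -0.2, -0.6]
width: 0.0396
gripper_force: 0.0
[0.4496 0.1644 0.2052] [-1.7993e+02  6.0000e-02 -7.9120e+01]
crank_grip 0.58 [0.437  0.1594 0.09  ]
eared_tray_rib 0.93 [0.5379 0.0678 0.121 ]
[259.35574459 191.96821999] [259.55214548 193.80902357]
```

View pics/w5.png

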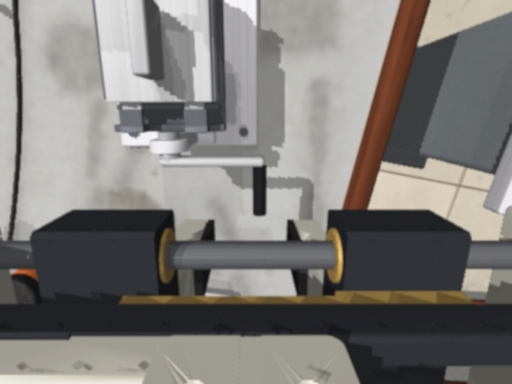

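The pin runs from (260,167) to (260,214), centre (260,191), which matches the predicted (259,192). The tray still has its ears under the hooks. I'll go down on the pin.

```bash
python3 -m handwheel '[{"delta_pos":[-0.13,0.02,-0.5],"dr":[0,0,0]},{"delta_pos":[-0.13,0.02,-0.7],"dr":[0,0,0]},{"delta_pos":[0,0,-0.8],"dr":[0,0,0]},{"delta_pos":[0,0,-0.8],"dr":[0,0,0]},{"delta_pos":[0,0,-0.6],"dr":[0,0,0]},{"delta_pos":[0,0,-0.4],"dr":[0,0,0]},{"delta_pos":[0,0,0],"dr":[0,0,0]}]'
python3 -m handwheel '[{"delta_pos":[0,0,0],"dr":[0,0,0]},{"delta_pos":[0,0,0],"dr":[0,0,0]},{"delta_pos":[0,0,0],"dr":[0,0,0]},{"delta_pos":[0,0,0],"dr":[0,0,0]},{"delta_pos":[0,0,0],"dr":[0,0,0]},{"delta_pos":[0,0,0],"dr":[0,0,0]}]' 1 30
```

```text
t: 14.45
eef_pos: [0.4426, 0.1627, 0.0885]
ee_rot: [3.138, -0.002, -1.385]
force: [-0.2, 0.7, -0.3]
width: 0.0393
gripper_force: 0.0
t: 15.05
eef_pos: [0.4422, 0.1638, 0.0905]
ee_rot: [3.14, 0.0, -1.383]
force: [-5.2, 0.2, 4.9]
width: 0.0113
gripper_force: 30.0
```

Run:
```python
import numpy as np
a=.19;t=np.radians(np.arange(0,181,9))
p=np.c_[-np.cos(t)*np.cos(a),-np.cos(t)*np.sin(a),np.sin(t)]*75/30
for i,d in enumerate(np.diff(p.round(2),axis=0).round(2)): print(i,d.tolist())
```

```text
0 [0.04, 0.0, 0.39]
1 [0.09, 0.02, 0.38]
2 [0.14, 0.03, 0.36]
3 [0.2, 0.04, 0.34]
4 [0.25, 0.05, 0.3]
5 [0.3, 0.05, 0.25]
6 [0.33, 0.07, 0.21]
7 [0.35, 0.06, 0.15]
8 [0.38, 0.08, 0.09]
9 [0.38, 0.07, 0.03]
10 [0.38, 0.07, -0.03]
11 [0.38, 0.08, -0.09]
12 [0.35, 0.06, -0.15]
13 [0.33, 0.07, -0.21]
14 [0.3, 0.05, -0.25]
15 [0.25, 0.05, -0.3]
16 [0.2, 0.04, -0.34]
17 [0.14, 0.03, -0.36]
18 [0.09, 0.02, -0.38]
19 [0.04, 0.0, -0.39]
```

```bash
python3 -m handwheel '[{"delta_pos":[0.04,0,0.39],"dr":[0,0,0]},{"delta_pos":[0.09,0.02,0.38],"dr":[0,0,0]},{"delta_pos":[0.14,0.03,0.36],"dr":[0,0,0]},{"delta_pos":[0,0,0],"dr":[0,0,0]}]'
```

```text
t: 15.45
eef_pos: [0.4491, 0.1651, 0.1243]
ee_rot: [3.138, 0.0, -1.384]
force: [-13.0, 2.0, 10.5]
width: 0.0111
gripper_force: 30.0
```

```bash
python3 -m handwheel '[{"delta_pos":[0.16,0.03,0.35],"dr":[0,0,0]},{"delta_pos":[0.25,0.05,0.3],"dr":[0,0,0]},{"delta_pos":[0.3,0.05,0.25],"dr":[0,0,0]},{"delta_pos":[0,0,0],"dr":[0,0,0]}]'; python3 -m handwheel '[{"delta_pos":[0.33,0.07,0.21],"dr":[0,0,0]},{"delta_pos":[0.35,0.06,0.15],"dr":[0,0,0]},{"delta_pos":[0.38,0.08,0.09],"dr":[0,0,0]},{"delta_pos":[0.38,0.07,0.03],"dr":[0,0,0]},{"delta_pos":[0,0,0],"dr":[0,0,0]}]'
```

```text
t: 15.85
eef_pos: [0.4677, 0.1685, 0.1512]
ee_rot: [3.132, -0.0, -1.384]
force: [-28.3, 4.1, 24.4]
width: 0.0109
gripper_force: 30.0
t: 16.35
eef_pos: [0.5155, 0.1773, 0.1664]
ee_rot: [3.14, -0.001, -1.383]
force: [-4.5, -1.9, 8.3]
width: 0.0107
gripper_force: 30.0
```

```bash
python3 -m handwheel '[{"delta_pos":[0.38,0.07,-0.03],"dr":[0,0,0]},{"delta_pos":[0.38,0.08,-0.09],"dr":[0,0,0]},{"delta_pos":[0.35,0.06,-0.15],"dr":[0,0,0]},{"delta_pos":[0,0,0],"dr":[0,0,0]}]'; python3 -m handwheel '[{"delta_pos":[0.33,0.07,-0.21],"dr":[0,0,0]},{"delta_pos":[0.3,0.05,-0.25],"dr":[0,0,0]},{"delta_pos":[0.25,0.05,-0.3],"dr":[0,0,0]},{"delta_pos":[0,0,0],"dr":[0,0,0]}]'
```

```text
t: 16.75
eef_pos: [0.5487, 0.1836, 0.1569]
ee_rot: [3.14, -0.001, -1.384]
force: [1.2, -2.1, -3.6]
width: 0.0111
gripper_force: 30.0
t: 17.15
eef_pos: [0.5747, 0.1885, 0.1335]
ee_rot: [3.139, -0.001, -1.384]
force: [-0.3, -3.3, -6.0]
width: 0.0107
gripper_force: 30.0
```

```bash
python3 -m handwheel '[{"delta_pos":[0.2,0.04,-0.34],"dr":[0,0,0]},{"delta_pos":[0.14,0.03,-0.36],"dr":[0,0,0]},{"delta_pos":[0.07,0.01,-0.38],"dr":[0,0,0]},{"delta_pos":[0.02,0,-0.37],"dr":[0,0,0]},{"delta_pos":[0,0,0],"dr":[0,0,0]}]'; python3 -m handwheel '[{"delta_pos":[0,0,-0.06],"dr":[0,0,0]},{"delta_pos":[0,0,0],"dr":[0,0,0]},{"delta_pos":[0,0,0],"dr":[0,0,0]}]'
```

```text
t: 17.65
eef_pos: [0.5893, 0.1914, 0.0912]
ee_rot: [-3.139, -0.0, -1.383]
force: [5.1, -4.5, -3.6]
width: 0.0109
gripper_force: 30.0
t: 17.95
eef_pos: [0.5893, 0.1915, 0.0905]
ee_rot: [-3.139, -0.0, -1.383]
force: [3.4, -4.6, 1.4]
width: 0.0113
gripper_force: 30.0
```

```bash
python3 -m handwheel '[{"delta_pos":[0,0,-0.08],"dr":[0,0,0]},{"delta_pos":[0,0,0],"dr":[0,0,0]},{"delta_pos":[0,0,0],"dr":[0,0,0]}]'
python3 -m handwheel '[{"delta_pos":[0,0,0.06],"dr":[0,0,0]},{"delta_pos":[0,0,0],"dr":[0,0,0]},{"delta_pos":[0,0,0],"dr":[0,0,0]},{"delta_pos":[0,0,0],"dr":[0,0,0]},{"delta_pos":[0,0,0],"dr":[0,0,0]},{"delta_pos":[0,0,0],"dr":[0,0,0]}]' 0.1
python3 -m handwheel '[{"delta_pos":[0,0,0.5],"dr":[0,0,0]},{"delta_pos":[0,0,0.8],"dr":[0,0,0]},{"delta_pos":[0,0,1],"dr":[0,0,0]},{"delta_pos":[0,0.2,1],"dr":[0,0,0]},{"delta_pos":[0,0.5,1],"dr":[0,0,0]},{"delta_pos":[0,0.5,1],"dr":[0,0,0]},{"delta_pos":[0,0,0],"dr":[0,0,0]},{"delta_pos":[0,0,0],"dr":[0,0,0]}]'
python3 - <<'E'
from h import *
c,a=snap('scene')
c,b=snap('top')
cv2.imwrite('pics/end.png',np.hstack([cv2.resize(a[130:280,150:350],(400,300)),cv2.resize(b[140:260,190:310],(300,300))])[:,:,::-1])
a=.19
for n in('scene','top'):
  cc=calibration(n)
  for r in mark_of(n,'crank_grip')[:1]: print(n,r['location'],r['conf'],proj(cc,(.5891,.192,.09)))
E
```

```text
t: 18.25
eef_pos: [0.5894, 0.1915, 0.0885]
ee_rot: [-3.139, -0.0, -1.383]
force: [3.0, -5.2, 3.5]
width: 0.011
gripper_force: 30.0
t: 18.85
eef_pos: [0.5882, 0.1917, 0.0886]
ee_rot: [3.142, 0.0, -1.383]
force: [0.6, -0.3, 0.2]
width: 0.0394
gripper_force: 0.0
t: 19.65
eef_pos: [0.5882, 0.2282, 0.2481]
ee_rot: [-3.141, 0.001, -1.383]
force: [-0.8, -0.1, -0.3]
width: 0.0397
gripper_force: 0.0
scene [219.9, 151.7] 0.6 [222.70705834 154.71894279]
top [203.0, 162.0] 0.59 [204.27845702 164.70385112]
```

View pics/end.png

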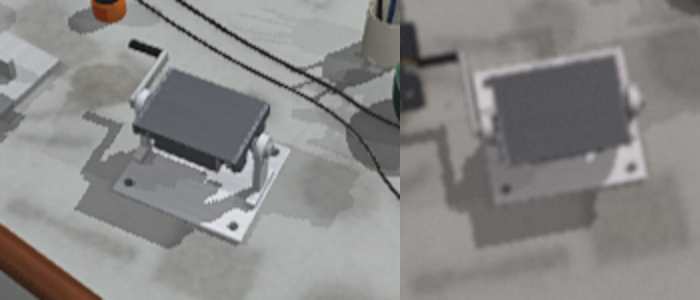

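The cradle looks turned over: its dark back is up and the pin is at the rear. The pin height is only known to a few millimetres, so I'll press it from above with closed fingers to confirm the stop.

```bash
python3 -m handwheel '[{"delta_pos":[0,-0.6,-0.5],"dr":[0,0,0]},{"delta_pos":[0,-0.6,-0.8],"dr":[0,0,0]},{"delta_pos":[0,0,-0.8],"dr":[0,0,0]},{"delta_pos":[0,0,-0.8],"dr":[0,0,0]},{"delta_pos":[0,0,-0.5],"dr":[0,0,0]},{"delta_pos":[0,0,-0.3],"dr":[0,0,0]},{"delta_pos":[0,0,0],"dr":[0,0,0]},{"delta_pos":[0,0,0],"dr":[0,0,0]}]' 1
for i in 1 2 3 4; do python3 -m handwheel '[{"delta_pos":[0,0,-0.1],"dr":[0,0,0]},{"delta_pos":[0,0,0],"dr":[0,0,0]}]' | grep -E "eef|force: \["; done
```

```text
t: 20.65
eef_pos: [0.5885, 0.1916, 0.1369]
ee_rot: [-3.141, -0.0, -1.383]
force: [0.0, 0.3, 1.1]
width: 0.0005
gripper_force: 0.0
eef_pos: [0.5884, 0.1918, 0.1341]
force: [0.2, -0.9, 0.4]
eef_pos: [0.5881, 0.1917, 0.1305]
force: [-0.8, -0.2, -0.4]
eef_pos: [0.588, 0.1916, 0.1272]
force: [-0.0, 1.2, 0.3]
eef_pos: [0.588, 0.1915, 0.1242]
force: [0.0, 0.3, 0.2]
```

```bash
for i in 1 2 3 4 5; do python3 -m handwheel '[{"delta_pos":[0,0,-0.07],"dr":[0,0,0]},{"delta_pos":[0,0,0],"dr":[0,0,0]}]' | grep -E "eef|force: \["; done
```

```text
eef_pos: [0.5881, 0.1916, 0.1222]
force: [-0.8, -0.8, -0.0]
eef_pos: [0.5881, 0.1916, 0.1202]
force: [-0.2, -0.0, 0.7]
eef_pos: [0.5884, 0.1917, 0.1185]
force: [0.6, 1.2, 0.5]
eef_pos: [0.5886, 0.1918, 0.1166]
force: [-0.7, -0.1, 3.3]
eef_pos: [0.5888, 0.1918, 0.1151]
force: [-0.8, -0.8, 6.3]
```

```bash
for i in 1 2; do python3 -m handwheel '[{"delta_pos":[0,0,-0.06],"dr":[0,0,0]},{"delta_pos":[0,0,0],"dr":[0,0,0]}]' | grep -E "eef|force: \["; done
python3 -m handwheel '[{"delta_pos":[0,0,0.3],"dr":[0,0,0]},{"delta_pos":[0,0,0.8],"dr":[0,0,0]},{"delta_pos":[0,0.3,1],"dr":[0,0,0]},{"delta_pos":[0,0.5,1],"dr":[0,0,0]},{"delta_pos":[0,0.5,1],"dr":[0,0,0]},{"delta_pos":[0,0,0],"dr":[0,0,0]},{"delta_pos":[0,0,0],"dr":[0,0,0]},{"delta_pos":[0,0,0],"dr":[0,0,0]}]'
python3 -c "
from station import *
print(job_done())"
```

```text
eef_pos: [0.5889, 0.1918, 0.1148]
force: [-5.6, -1.2, 18.0]
eef_pos: [0.5889, 0.1918, 0.1146]
force: [-10.3, -1.4, 29.7]
t: 23.65
eef_pos: [0.5875, 0.2301, 0.2322]
ee_rot: [3.139, -0.001, -1.384]
force: [-0.1, -0.9, -0.5]
width: 0.0006
gripper_force: 0.0
the job is handed in; nothing more can be done
None
```

The eared tray is home under the hooks, the crank was pressed firmly against its far stop, the gripper is clear, and the job was handed in at about 24 s; the crowns were not seen after the turn, and no verdict came back.

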